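# Index the vial carousel one station and lock it

### The job

Wind the small crank clockwise, turn after turn, keeping off the carousel itself, until the vial carousel has moved on one station and its dog is snug against the stop: nip it up with about 10 N at the handle, no more than 14, and hold that for half a second. Then swing the lock lever all the way over to its locked end and let go, leaving the carousel on its stop and the other things on the bench undisturbed.

Things in the scene. Friction and masses are not known exactly. Their poses are not given: they have to be found in the camera images.
- stage: the indexing unit, bolted down: aluminium base plate 220 x 360 x 14 mm; origin at the centre of its underside, x to its far side, y to its left, z up. In this frame: crank axis at (-30, -115) give or take 2, carousel axis at (30, 45), lever pivot at (-85, 155) mm. The aluminium drive box under the crank is 75 x 75 mm, its top 64 mm up.
- stop_arm: dark steel arm clamped to the base under the carousel, carrying the stop block and a 144 mm high post with the dispensing needle; it does not move. Origin on the carousel axis, x out along the arm to the needle, z up.
- carousel: white disc 164 mm across with 24 small capped vials (tops 81 mm above the bench), turning about the vertical z axis through its origin; x points along its dog. Worm drive, 96:1: a clockwise crank turn brings it 3.75 degrees on, anticlockwise from above; one station is 15 degrees, and 2.9 to 4.3 turns are left. On the stop its x lies within 0.7 degrees (0.2 of a turn) of stop_arm's: only the crank going firm tells just where.
- dog (a point): on the centre line of the small steel dog (10 mm wide) that sticks out of the carousel's rim, 96 mm from its axis
- stop (a point): middle of the stop block's face that the dog's leading side comes against, 96 mm from the carousel axis
- crank_axis (a point): on the vertical axis of the crank, turning with its shaft, at the top of the crank arm, 82 mm above the bench. Winding takes 3 to 4 N at the handle until the stop. The arm drives the shaft through a torsion spring in its hub (about 4 N per mm at the handle), so on the stop the force climbs steadily; over 14 N of turning force at the handle forces the drive.
- handle_mid (a point): middle of the crank's upright black handle, a cylinder 16 mm across and 40 mm tall (from 82 to 122 mm above the bench; this point at 104 mm) that spins freely on the crank arm, 32 mm from the crank axis
- lever_grip (a point): middle of the upright black grip at the lock lever's end, a cylinder 16 mm across and 36 mm tall (50 to 86 mm above the bench; this point at 72 mm), 60 mm from the lever's pivot. Stiff: moving it takes about 3 N.
- lever_pivot (a point): on the vertical axis of the lock lever. Free, the lever points to the stage's -x side (up to 15 degrees turned); it locks by swinging anticlockwise seen from above until it meets its end stop, 80 degrees from the stage's -x direction, near to its -y direction. It stays where it is left.
- rinse_bottle: bystander: capped bottle 54 mm across, 120 mm tall; origin under its centre
- lead_pot: bystander: dark shielding pot 60 mm across, 74 mm tall; origin under its centre
- vial_a: bystander: clear vial 26 mm across, 48 mm tall; origin under its centre
- vial_b: bystander: amber vial 26 mm across, 48 mm tall; origin under its centre
- spare_collar: bystander: aluminium collar 44 mm across, 14 mm tall; origin under its centre
- driver: bystander: screwdriver lying down; origin under its middle

How it is judged (in metres and radians):
On the way, in this order (a step that is already met when the one before it is completed fails the run):
1. the carousel is on its stop and the crank is held snug against it with at least 6 N of turning force at the handle (the hub spring lets the handle lead its shaft by 1.5 mm) (angle between the x axis of carousel and the x axis of stop_arm, either way round below 0.016 rad and y of handle_mid in the frame of crank_axis below -0.0015 m), for 0.3 s.
2. the lock lever is swung all the way over (angle between the x axis of carousel and the x axis of stop_arm, either way round below 0.016 rad and angle between the x axis of lever_grip and the x axis of stage, either way round above 1.3 rad), for 0.2 s.
At the end, for the whole second after the job is handed in: The carousel is at rest on its stop (its x axis within 0.016 rad of the stop arm's) and the lock lever is over to its locked end (within about 0.1 rad, 6 degrees) (all of step 2 and angular speed of carousel below 0.02 rad/s); the robot touches nothing.
It fails at once if the drive is forced: more than 14 N of turning force at the crank handle (the hub spring lets the handle lead or lag its shaft by more than 3.5 mm) (y of handle_mid in the frame of crank_axis below -0.0035 m or y of handle_mid in the frame of crank_axis above 0.0035 m).
It fails at once if the robot pushes on the carousel or the needle post (contact force between any of the fingers, the arm and carousel above 2 N or contact force between any of the fingers, the arm and stop_arm above 2 N).
It fails at once if a bystander is shifted by more than 20 mm (distance of any of rinse_bottle, lead_pot, vial_a, vial_b, spare_collar, driver from where it was at the start of the episode above 0.02 m).
It also fails if it takes over 72 s, if anything falls off the work surface, if the arm or the gripper's body presses on something with over 40 N, if the wrist force passes 120 N, or if a joint passes its speed limit or range.

### The arm

A 6-joint arm with a two-finger parallel gripper is mounted at the origin on the work surface. World frame = base frame: x ahead of the robot, y to its left, z up, the work surface at z = 0. Lengths are in mm, angles in rad, forces in N, time in s.
With the tool pointing down it reaches from about 325 to 1000 mm from the base axis. Payload 5.1 kg.
Tool frame: the origin (TCP) lies midway between the tips of the shut fingers; the grasp point (between the pads) lies 19 mm behind it (manip.grip_depth is the distance from the TCP to the grasp point, in mm); z points along the fingers, y is the line along which they close (so a half turn about z gives the same grasp; the last joint's range is limited). The gripper opens to 85 mm and grips with 20 to 120 N. Pads are 22 mm wide; open, the fingers measure 114 mm over their backs; the gripper's body (76 mm by 85 mm) begins 54 mm behind the grasp point. The pads swing forward as they close: fully open they stand 13 mm farther back than shut.
Start: joints at [1.144, 0.124, 1.65, -0, 1.367, -0.083], TCP at [219.114, 611.943, 231.322] pointing down, gripper open.
Joint ranges: [-2.61, 2.61], [-1.02, 2.33], [0.03, 2.71], [-1.35, 4.49], [0.32, 2.68], [-2.91, 2.91]. Speed limits (rad/s): [2.57, 2.57, 3.14, 3.14, 3.14, 3.14].

### API

Orientations are given as [roll, pitch, yaw] about the fixed x, y, z axes, in that order (R = Rz(yaw) Ry(pitch) Rx(roll)).
In Python, from bench import manip gives the robot as it stands. The module is installed in compiled form; this text tells all that it offers.
- The arm moves only by the tool carry_out, never from a script. Its arguments are lists of equal length, an entry for each row: "slide": the shift along the world's x, y, z scaled (see below), a list of three; "rotation": the turn, a rotation vector about the world's x, y, z scaled (see below), a list of three. A call has 1 to 8 rows; each row is the pose to reach, as a shift and turn from the pose commanded when the call began, turning the shorter way round; what a row does not reach only later rows make up. The controller multiplies each number of a shift by 0.2 m and each number of a turn by pi rad. A row lasts 1/12 s, in which the tool goes at most 41.7 mm and 7.16 degrees, less where a joint would pass 70% of its speed; a pose out of reach is approached as far as the arm can. A call with a number of a shift or a turn outside -1 to 1 is refused whole. A call with a gripper value outside its range is refused whole. "claw" is the gripper command: -1 is shut, 1 is fully open, values between are in proportion, set as the call begins (left out, the last holds). The fingers move at their own pace and stop on an object; the grip force is fixed at half the most. Time passes only in rows, so rows that repeat a pose let the fingers close. It gives the time, the measured TCP pose, the force, the opening and the grip force at its end, in the units of the state.
- manip.sense(): the state, without advancing time (a new reading comes with each control period).
- manip.camera(name): name is "side" or "top" or "wrist"; returns the picture (384x512x3 uint8, blue, green, red); there is no depth.
- manip.get_calibration(name): a dict with "vertical_fov" (degrees; the focal length in pixels is half the picture's height over the tangent of half this angle, whatever the lens; pixels are square), "cx", "cy" (the principal point, pixels), "k1" (the pictures are not rectified: a ray, as slopes to the right and down, at radius r is drawn at 1 + k1 r^2 times it, then the intrinsics apply), "R" (3x3) and "t" (3): a world point X has camera coordinates R X + t; the wrist camera has in their place "hand_eye" (4x4, takes a point from camera to tool coordinates, whose origin is the TCP and whose axes are the flange's). Camera axes: x right, y down, z forward; pixel columns grow to the right and rows downward; lengths in mm; the calibration is good to about 2 mm. A picture is of the moment at which its call begins: read the wrist's pose just before it. get_calibration takes no time and is no camera call.
- manip.hand_in(): hands the job in; it is judged then, once.
The state is a dict: "clock": time; "joint_pos": joint angles; "joint_velocities": joint speeds; "joint_torque": joint torques, N m; "ee_pos": TCP position; "tcp_rot": TCP orientation; "ft_force": force on the tool from outside, world axes, zero at the start; "moment": the same for the moment, N m; "grip_width": finger opening in mm; "grasp_force": force on a finger pad.
Only numpy, scipy, OpenCV 4.12 (cv2) and the standard library are available. Lean on these libraries where they do the work, as an engineer would, in place of code of your own. Each camera call takes 0.05 s, during which the arm holds its last target. There are 200 camera calls.

## Working session

There is one attempt and no reset: what is moved stays moved. The work goes in short steps, Python scripts to look and compute and a tool call to move; the robot and the scene stay as the last step left them, time stands still between calls to the robot, and variables do not carry over. Pictures are saved under pics/ and viewed, at most 10 in all, crops included, and the job is handed in when it is done.

Besides the shell and the picture viewer there is one more tool, called after "Request:" by a JSON object that holds its "method" and its "body", one argument or row to a line. carry_out: Moves the arm, as the interface text tells. Shifts and turns lie within -1 to 1; 1 stands for 0.2 m of shift or pi rad of turn. Its arguments: {"type":"object","properties":{"slide":{"type":"array","items":{"type":"array","items":{"type":"number","minimum":-1,"maximum":1}}},"rotation":{"type":"array","items":{"type":"array","items":{"type":"number","minimum":-1,"maximum":1}}},"claw":{"type":"number"}},"required":["slide","rotation"]}

```bash
mkdir -p pics; python3 - <<'E'
from bench import manip
import cv2,json,numpy as np
s=manip.sense();print(s)
for n in("top","side"):
    cv2.imwrite(f"pics/{n}0.png",manip.camera(n))
for n in("top","side","wrist"):print(n,manip.get_calibration(n))
E
```

```text
{'clock': 0.0, 'joint_pos': array([ 1.14437123e+00,  1.24517141e-01,  1.65171007e+00,  2.58058361e-05,
        1.36750310e+00, -8.26049543e-02]), 'joint_velocities': array([-0.00265653,  0.00126977,  0.00163501,  0.00119785, -0.00057367,
        0.00107576]), 'joint_torque': array([ 6.77741973e-04, -4.23584282e+01, -3.65463781e+01, -6.14143616e-06,
        6.67425673e-03,  1.37338878e-05]), 'ee_pos': array([218.86954586, 611.37661143, 230.02391408]), 'tcp_rot': array([-3.13946436e+00, -2.01557883e-04,  2.79776706e+00]), 'ft_force': array([-0.67534675,  0.63309923,  0.29860488]), 'moment': array([-0.01908315,  0.03928662, -0.00244378]), 'grasp_force': 0.0, 'grip_width': 85.17825760837503}
top {'vertical_fov': 46.620854111985345, 'cx': 249.90346065904237, 'cy': 190.3533284557439, 'k1': -0.06771632710324431, 'R': array([[-0.01000767, -0.99992471,  0.00710063],
       [-0.9819945 ,  0.00848809, -0.18871871],
       [ 0.18864423, -0.00886141, -0.98200551]]), 't': array([ -11.60292613,  598.3887151 , 1253.89818652])}
side {'vertical_fov': 43.95201155835548, 'cx': 257.0418196064681, 'cy': 186.83035386647603, 'k1': -0.016073529898260427, 'R': array([[ 0.72010703, -0.69384754, -0.00463105],
       [-0.35698083, -0.36475148, -0.8599541 ],
       [ 0.59498786,  0.62091219, -0.51035037]]), 't': array([-401.56525018,  269.03008085,  925.49611335])}
wrist {'vertical_fov': 71.34789472214761, 'cx': 254.4212205645127, 'cy': 192.1867955484913, 'k1': -0.009874769470419485, 'hand_eye': array([[ 6.81294589e-05, -9.46935620e-01, -3.21423284e-01,
         8.39566227e+01],
       [ 9.99999564e-01,  3.63699432e-04, -8.59522417e-04,
         6.52151349e-01],
       [ 9.30813859e-04, -3.21423085e-01,  9.46935232e-01,
        -1.42700154e+02],
       [ 0.00000000e+00,  0.00000000e+00,  0.00000000e+00,
         1.00000000e+00]])}
```

View pics/top0.png

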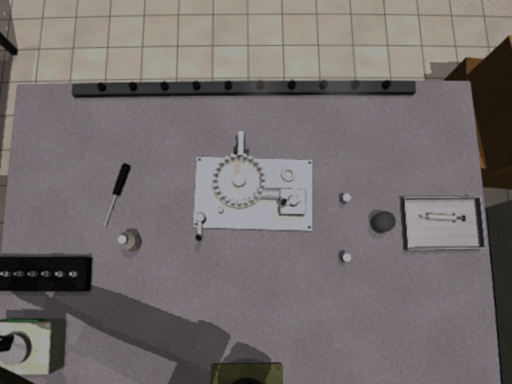

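View pics/side0.png

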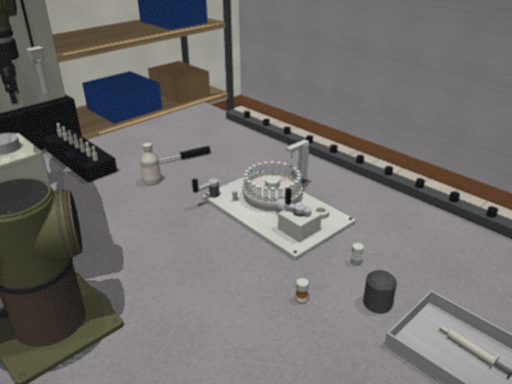

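The top view shows the stage plate with corners near (197,157), (312,160), (311,231) and (194,230). The carousel is centred near (238,181), the black crank handle is near (284,201), the lever grip near (199,235), and the stop arm and post near (241,145). The bystanders are all well clear of these.

```bash
cat > h.py <<'E'
from bench import manip
import cv2,numpy as np
from scipy.spatial.transform import Rotation as Ro
def cam(name,st=None):
    c=manip.get_calibration(name)
    f=192/np.tan(np.radians(c["vertical_fov"]/2))
    K=np.array([[f,0,c["cx"]],[0,f,c["cy"]],[0,0,1]]);D=np.array([c["k1"],0,0,0,0.])
    if name=="wrist":
        T=np.eye(4);T[:3,:3]=Ro.from_euler('xyz',st["tcp_rot"]).as_matrix();T[:3,3]=st["ee_pos"]
        M=T@np.array(c["hand_eye"]);R=M[:3,:3].T;t=-R@M[:3,3]
    else:R,t=np.array(c["R"]),np.array(c["t"])
    return K,D,R,t
def ray(C,px,z):
    K,D,R,t=C
    p=cv2.undistortPoints(np.array(px,float).reshape(-1,1,2),K,D)[:,0]
    d=np.c_[p,np.ones(len(p))]@R;o=-R.T@t
    return o+d*((z-o[2])/d[:,2])[:,None]
def proj(C,X):
    K,D,R,t=C
    return cv2.projectPoints(np.array(X,float).reshape(-1,1,3),cv2.Rodrigues(R)[0],t,K,D)[0][:,0]
E
python3 - <<'E'
from h import *
C=cam("top")
c=ray(C,[(197,157),(312,160),(311.5,231),(194,230)],14)[:,:2]
print(c.round(1),[np.linalg.norm(c[i]-c[(i+1)%4]).round(1) for i in range(4)])
o=c.mean(0);v=(c[0]-c[1])+(c[3]-c[2]);yaw=np.arctan2(-v[0],v[1]);print("stage",o,np.degrees(yaw))
print("handle",ray(C,[(284,201)],104),"grip",ray(C,[(199,236)],72),"bottle",ray(C,[(126,241)],60),"axis",ray(C,[(292,200)],82))
r=np.array([[np.cos(yaw),-np.sin(yaw)],[np.sin(yaw),np.cos(yaw)]])
for p in [(-30,-115),(30,45),(-85,155)]:print(p,o+r@p)
E
```

```text
[[ 712.7  144.6]
 [ 700.3 -210.3]
 [ 480.9 -200.9]
 [ 487.2  150.9]] [np.float64(355.2), np.float64(219.6), np.float64(351.8), np.float64(225.6)]
stage [595.29675683 -28.93422021] -1.516521113816814
handle [[ 557.77753419 -112.75709526  104.        ]] grip [[463.99173218 129.53922127  72.        ]] bottle [[452.03123144 341.68380518  60.        ]] axis [[ 564.15181208 -137.77502976   82.        ]]
(-30, -115) [ 562.2637672  -143.09998389]
(30, 45) [626.47718272  15.25606199]
(-85, 155) [514.42863474 128.26103045]
```

Request:
{"method": "carry_out", "body": {
  "slide": [
    [0.56, -0.99, 0.03],
    [0.56, -0.99, 0.03],
    [0.56, -0.99, 0.03],
    [0.56, -0.99, 0.03],
    [0.56, -0.99, 0.03],
    [0.56, -0.99, 0.03]
  ],
  "rotation": [
    [0, 0, 0.109],
    [0, 0, 0.109],
    [0, 0, 0.109],
    [0, 0, 0.109],
    [0, 0, 0.109],
    [0, 0, 0.109]
  ],
  "claw": 1
}}

```text
clock: 0.6
ee_pos: [332.4, 410.5, 236.9]
tcp_rot: [-3.14, 0.0, 3.138]
ft_force: [0.2, 0.2, 0.5]
grip_width: 85.4
grasp_force: 0.0
```

Request:
{"method": "carry_out", "body": {
  "slide": [
    [0.56, -0.99, 0.03],
    [0.56, -0.99, 0.03],
    [0.56, -0.99, 0.03],
    [0.56, -0.99, 0.03],
    [0.56, -0.99, 0.03],
    [0.56, -0.99, 0.03]
  ],
  "rotation": [
    [0, 0, 0],
    [0, 0, 0],
    [0, 0, 0],
    [0, 0, 0],
    [0, 0, 0],
    [0, 0, 0]
  ]
}}

```text
clock: 1.1
ee_pos: [444.4, 212.4, 243.1]
tcp_rot: [-3.14, 0.0, 3.137]
ft_force: [-0.2, 0.7, 0.6]
grip_width: 85.6
grasp_force: 0.0
```

Request:
{"method": "carry_out", "body": {
  "slide": [
    [0.68, -0.99, 0.03],
    [0.68, -0.99, 0.03],
    [0.68, -0.99, 0.03],
    [0.68, -0.99, 0.03],
    [0.68, -0.99, 0.03],
    [0.68, -0.99, 0.03],
    [0.68, -0.99, 0.03],
    [0.68, -0.99, 0.03]
  ],
  "rotation": [
    [0, 0, 0],
    [0, 0, 0],
    [0, 0, 0],
    [0, 0, 0],
    [0, 0, 0],
    [0, 0, 0],
    [0, 0, 0],
    [0, 0, 0]
  ]
}}

```text
clock: 1.77
ee_pos: [579.4, 16.5, 248.4]
tcp_rot: [3.141, -0.002, 3.137]
ft_force: [-0.3, 0.2, -0.7]
grip_width: 85.2
grasp_force: 0.0
```

```bash
python3 - <<'E'
from h import *
s=manip.sense();print(s["clock"],s["ee_pos"],s["tcp_rot"],s["ft_force"])
im=manip.camera("wrist");np.save("w1.npy",im);np.save("w1s.npy",np.r_[s["ee_pos"],s["tcp_rot"]])
cv2.imwrite("pics/w1.png",cv2.resize(im,(768,576),interpolation=cv2.INTER_CUBIC))
E
```

```text
1.7667 [579.36025663  16.46733144 248.43664759] [ 3.14124985e+00 -1.74748489e-03  3.13729155e+00] [-0.29222609  0.23411668 -0.72105878]
```

View pics/w1.png

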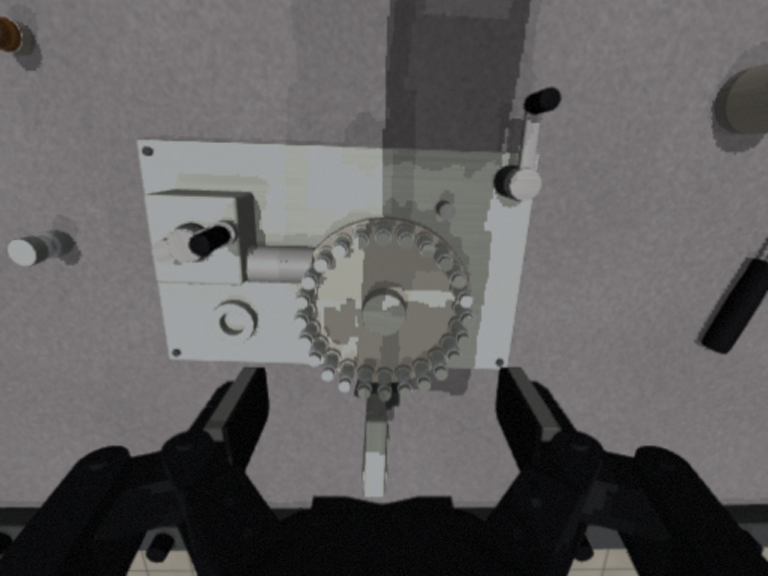

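The wrist view (1.5x scale) shows the crank hub near (181,245), with the handle leaning from about (232,232) to (200,243). The lever pivot is at (520,182) and its grip top at (548,98). The stop block is beneath the needle arm near (385,393). I'll look closer at the dog from the -y side.

Request:
{"method": "carry_out", "body": {
  "slide": [
    [0.88, -0.28, -0.34],
    [0.88, -0.28, -0.34],
    [0.88, -0.28, -0.34],
    [0.88, -0.28, -0.34],
    [0.88, -0.28, -0.34],
    [0.88, -0.28, -0.34],
    [0.88, -0.28, -0.34],
    [0.88, -0.28, -0.34]
  ],
  "rotation": [
    [0, 0, 0],
    [0, 0, 0],
    [0, 0, 0],
    [0, 0, 0],
    [0, 0, 0],
    [0, 0, 0],
    [0, 0, 0],
    [0, 0, 0]
  ]
}}

```text
clock: 2.48
ee_pos: [754.4, -36.5, 181.3]
tcp_rot: [3.141, -0.001, -3.141]
ft_force: [0.0, 0.1, -0.4]
grip_width: 85.1
grasp_force: 0.0
```

```bash
python3 - <<'E'
from h import *
s=manip.sense();print(s["clock"],s["ee_pos"],s["tcp_rot"],s["joint_pos"])
im=manip.camera("wrist");np.save("w2.npy",im);np.save("w2s.npy",np.r_[s["ee_pos"],s["tcp_rot"]])
C=cam("wrist",s);c=proj(C,[(724,0,60)])[0];print("expected dog px",c)
x=int(np.clip(c[0]-100,0,312));y=int(np.clip(c[1]-75,0,234));print(x,y)
cv2.imwrite("pics/w2.png",cv2.resize(im[y:y+150,x:x+200],(800,600),interpolation=cv2.INTER_CUBIC))
E
```

```text
2.4833 [754.41399112 -36.51199285 181.31621292] [ 3.14119444e+00 -8.62327259e-04 -3.14139280e+00] [-1.19492168e-01  3.80533422e-01  1.42941241e+00  3.00896418e-04
  1.33255054e+00 -1.69055932e+00]
expected dog px [290.13540699 157.91843955]
190 82
```

View pics/w2.png

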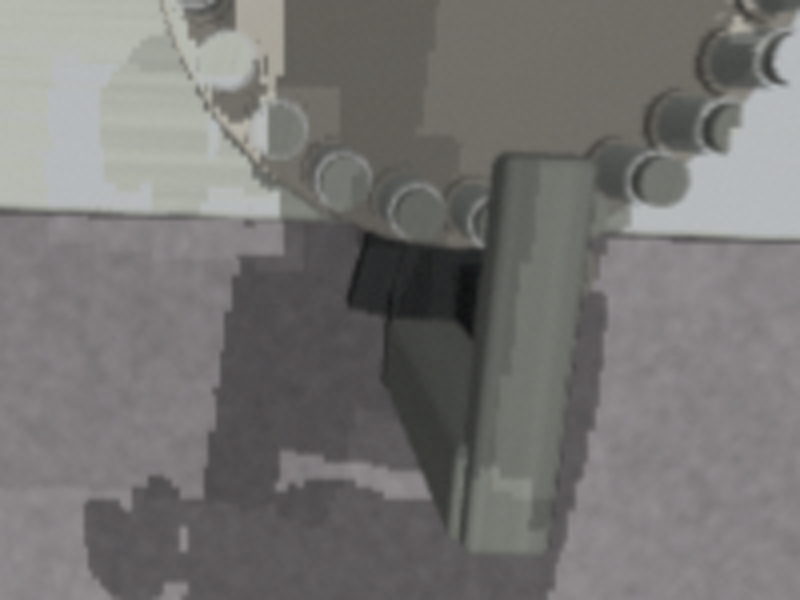

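The crop shows the dog as a dark piece at crop x 350–395, y 235–305. The stop block is partly hidden behind the needle post, near (465,300). At least 2.9 turns remain, so I'll locate the crank and wind first, then look again.

```bash
cat > hm.py <<'E'
from h import *
def meas(name,im,st,guess,hw=14,zr=(82,122),lim=55):
    C=cam(name,st); x0,y0=int(guess[0])-hw,int(guess[1])-hw
    g=im[y0:y0+2*hw,x0:x0+2*hw].max(2)
    m=(g<lim).astype(np.uint8)
    n,l,s,c=cv2.connectedComponentsWithStats(m)
    i=1+np.argmax(s[1:,4]); ys,xs=np.nonzero(l==i)
    P=np.c_[xs+x0,ys+y0].astype(float)
    mid=P.mean(0);
    print(name,"area",len(P),"centroid",mid.round(1),"rect",cv2.minAreaRect(P.astype(np.float32)))
    return C,mid
E
python3 - <<'E'
from hm import *
im=np.load("w1.npy");v=np.load("w1s.npy");st=dict(ee_pos=v[:3],tcp_rot=v[3:])
t=cv2.imread("pics/top0.png")
s=cv2.imread("pics/side0.png")
for nm,zr,gw,gt,gs in(("handle",(82,122),(140,160),(284,202),(289,197)),("lever",(50,86),(362,67),(199,237),(197,186))):
    zm=sum(zr)/2
    C1,m1=meas("wrist",im,st,gw,18); C2,m2=meas("top",t,None,gt,8,lim=60); C3,m3=meas("side",s,None,gs,12,lim=45)
    print(nm,[ray(c,[m],zm)[0].round(1) for c,m in((C1,m1),(C2,m2),(C3,m3))])
    # triangulation least squares
    A=np.zeros((3,3));b=np.zeros(3)
    for c,m in((C1,m1),(C2,m2),(C3,m3)):
        o=-c[2].T@c[3];d=ray(c,[m],0)[0]-o;d/=np.linalg.norm(d);Q=np.eye(3)-np.outer(d,d);A+=Q;b+=Q@o
    print("tri",np.linalg.solve(A,b).round(1))
# stage from wrist corners (display px/1.5)
C=cam("wrist",st)
# plate screws
c=ray(C,np.array([(147,151),(499,362),(176,352)])/1.5,14)[:,:2];print("screws",c.round(1))
k=ray(C,np.array([(138,140),(170,360),(509,369)])/1.5,14)[:,:2];print("corners",k.round(1))
print("hub",ray(C,[(181/1.5,245/1.5)],82).round(1),"pivot",ray(C,[(525/1.5,182/1.5)],50).round(1),"carousel hub",ray(C,[(385/1.5,305/1.5)],60).round(1))
E
```

```text
wrist area 357 centroid [139.1 160.1] rect ((139.8000030517578, 160.10000610351562), (15.205260276794434, 27.280029296875), 63.43495178222656)
top area 24 centroid [283.  201.7] rect ((283.0, 201.5), (5.0, 4.0), 90.0)
side area 65 centroid [287.9 195.9] rect ((288.0, 196.0), (14.0, 4.0), 90.0)
handle [array([ 555.7, -109.3,  102. ]), array([ 556.1, -109.9,  102. ]), array([ 557. , -107.8,  102. ])]
tri [ 555.7 -109.3  103.1]
wrist area 316 centroid [361.   67.3] rect ((360.8500061035156, 67.55001831054688), (14.23024845123291, 25.298219680786133), 71.56504821777344)
top area 27 centroid [198.3 237.3] rect ((198.00001525878906, 237.00001525878906), (5.656853675842285, 4.242640495300293), 45.0)
side area 44 centroid [194.8 185.3] rect ((194.77996826171875, 185.45999145507812), (11.313708305358887, 3.6769556999206543), 81.8698959350586)
lever [array([459.7, 135.6,  68. ]), array([460.8, 132. ,  68. ]), array([461.9, 135.9,  68. ])]
tri [460.2 133.1  70.5]
screws [[ 492.8 -192.1]
 [ 706.1  141. ]
 [ 693.  -199.6]]
corners [[ 483.5 -198.4]
 [ 702.4 -207.6]
 [ 714.5  152.5]]
hub [[ 563.6 -140.6   82. ]] pivot [[518.9 135.9  50. ]] carousel hub [[623.2  20.1  60. ]]
```

Request:
{"method": "carry_out", "body": {
  "slide": [
    [-0.3, -0.1, 0],
    [-0.5, -0.2, 0],
    [-0.7, -0.3, 0],
    [-0.9, -0.364, 0],
    [-0.992, -0.364, 0],
    [-0.992, -0.364, 0],
    [-0.992, -0.364, 0],
    [-0.992, -0.364, 0]
  ],
  "rotation": [
    [0, 0, -0.29],
    [0, 0, -0.29],
    [0, 0, -0.29],
    [0, 0, -0.29],
    [0, 0, -0.29],
    [0, 0, -0.29],
    [0, 0, -0.29],
    [0, 0, -0.29]
  ],
  "claw": 1
}}

```text
clock: 3.2
ee_pos: [555.1, -110.2, 183.3]
tcp_rot: [3.14, 0.003, 2.224]
ft_force: [-0.1, 0.6, -0.1]
grip_width: 85.0
grasp_force: 0.0
```

Request:
{"method": "carry_out", "body": {
  "slide": [
    [0, 0, 0],
    [0, 0, 0],
    [0, 0, -0.05],
    [0, 0, -0.1],
    [0, 0, -0.1],
    [0, 0, -0.1],
    [0, 0, -0.1],
    [0, 0, -0.1]
  ],
  "rotation": [
    [0, 0, -0.127],
    [0, 0, -0.127],
    [0, 0, -0.127],
    [0, 0, -0.127],
    [0, 0, -0.127],
    [0, 0, -0.127],
    [0, 0, -0.127],
    [0, 0, -0.127]
  ]
}}

```text
clock: 3.87
ee_pos: [556.9, -110.8, 162.0]
tcp_rot: [3.141, 0.001, 1.832]
ft_force: [-0.1, -0.6, 0.5]
grip_width: 85.1
grasp_force: 0.0
```

```bash
python3 - <<'E'
from hm import *
s=manip.sense();print(s["clock"],s["ee_pos"],s["tcp_rot"],s["joint_pos"],s["ft_force"])
im=manip.camera("wrist");C=cam("wrist",s)
print(proj(C,[(556,-109.3,104),(564.3,-140.2,82),(726,5,65)]))
C1,m=meas("wrist",im,s,proj(C,[(556,-109.3,104)])[0],28);print(ray(C1,[m],102))
a=im.copy();cv2.imwrite("pics/w3.png",cv2.resize(a,(768,576)))
E
```

```text
3.8667 [ 556.93010195 -110.78082205  162.02206569] [3.14066900e+00 5.97153994e-04 1.83158815e+00] [-2.90871878e-01 -3.47826669e-03  1.90302534e+00 -2.58739948e-05
  1.24094598e+00 -5.51655611e-01] [-0.10499511 -0.63895559  0.47548993]
[[254.52942529 208.54464079]
 [254.57124245 231.50305726]
 [476.21030102 120.82122997]]
wrist area 639 centroid [254.5 208.4] rect ((255.5, 207.5), (33.0, 29.0), 90.0)
[[ 556.14755005 -109.97552185  102.        ]]
```

View pics/w3.png

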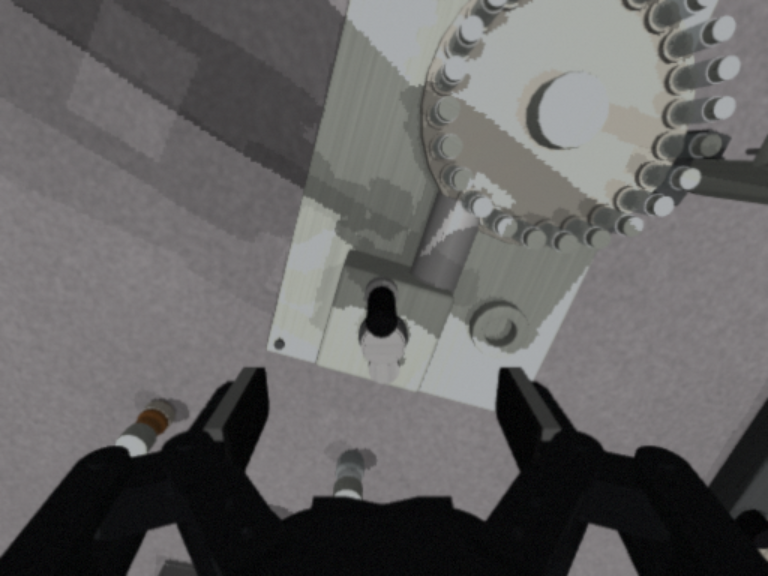

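The wrist view shows the crank lying along the image's vertical axis, with the handle at full-resolution (254,208), midway between the fingers. That gives the handle at (556.1, -110.0), the crank axis at about (564.4, -140.9), and a handle angle of 105°.

Request:
{"method": "carry_out", "body": {
  "slide": [
    [-0.004, 0.004, -0.1],
    [-0.004, 0.004, -0.2],
    [-0.004, 0.004, -0.28],
    [-0.004, 0.004, -0.34],
    [-0.004, 0.004, -0.36],
    [-0.004, 0.004, -0.36]
  ],
  "rotation": [
    [0, 0, 0],
    [0, 0, 0],
    [0, 0, 0],
    [0, 0, 0],
    [0, 0, 0],
    [0, 0, 0]
  ]
}}

```text
clock: 4.42
ee_pos: [555.3, -109.9, 88.2]
tcp_rot: [-3.14, -0.001, 1.83]
ft_force: [-0.2, -1.2, 1.0]
grip_width: 85.7
grasp_force: 0.0
```

Request:
{"method": "carry_out", "body": {
  "slide": [
    [0, 0, 0],
    [0, 0, 0],
    [0, 0, 0],
    [0, 0, 0],
    [0, 0, 0],
    [0, 0, 0],
    [0, 0, 0],
    [0, 0, 0]
  ],
  "rotation": [
    [0, 0, 0],
    [0, 0, 0],
    [0, 0, 0],
    [0, 0, 0],
    [0, 0, 0],
    [0, 0, 0],
    [0, 0, 0],
    [0, 0, 0]
  ],
  "claw": -1
}}

```text
clock: 5.08
ee_pos: [556.3, -110.1, 89.9]
tcp_rot: [3.141, 0.0, 1.83]
ft_force: [-0.7, -0.1, 2.9]
grip_width: 14.2
grasp_force: 58.5
```

Request:
{"method": "carry_out", "body": {
  "slide": [
    [0, 0, 0],
    [0, 0, 0],
    [0, 0, 0],
    [0, 0, 0]
  ],
  "rotation": [
    [0, 0, 0],
    [0, 0, 0],
    [0, 0, 0],
    [0, 0, 0]
  ]
}}

```text
clock: 5.42
ee_pos: [556.3, -110.1, 89.9]
tcp_rot: [3.141, 0.0, 1.83]
ft_force: [0.4, 0.9, 5.9]
grip_width: 14.3
grasp_force: 58.6
```

```bash
cat > arc.py <<'E'
import sys,numpy as np
a0,r=float(sys.argv[1]),32.
for b in sys.argv[2:]:
    step,n=map(float,b.split(','))
    a=np.radians(a0-step*np.arange(1,int(n)+1));c=np.radians(a0)
    print(a0,"->",a0-step*n,[[round(float(x),3),round(float(y),3),0] for x,y in zip(r/200*(np.cos(a)-np.cos(c)),r/200*(np.sin(a)-np.sin(c)))])
    a0-=step*n
E
python3 arc.py 105 5,6 10,8 15,8 15,8 15,8
```

```text
105.0 -> 75.0 [[0.014, 0.003, 0], [0.027, 0.005, 0], [0.041, 0.005, 0], [0.055, 0.005, 0], [0.069, 0.003, 0], [0.083, 0.0, 0]]
75.0 -> -5.0 [[0.026, -0.01, 0], [0.05, -0.023, 0], [0.072, -0.041, 0], [0.09, -0.063, 0], [0.104, -0.087, 0], [0.113, -0.113, 0], [0.118, -0.141, 0], [0.118, -0.168, 0]]
-5.0 -> -125.0 [[-0.009, -0.041, 0], [-0.028, -0.078, 0], [-0.057, -0.109, 0], [-0.092, -0.131, 0], [-0.132, -0.144, 0], [-0.173, -0.145, 0], [-0.214, -0.136, 0], [-0.251, -0.117, 0]]
-125.0 -> -245.0 [[-0.031, 0.028, 0], [-0.053, 0.063, 0], [-0.066, 0.103, 0], [-0.068, 0.145, 0], [-0.059, 0.186, 0], [-0.039, 0.223, 0], [-0.011, 0.254, 0], [0.024, 0.276, 0]]
-245.0 -> -365.0 [[0.04, 0.013, 0], [0.082, 0.014, 0], [0.122, 0.005, 0], [0.159, -0.014, 0], [0.19, -0.042, 0], [0.213, -0.077, 0], [0.225, -0.117, 0], [0.227, -0.159, 0]]
```

Request:
{"method": "carry_out", "body": {
  "slide": [
    [0.014, 0.003, 0],
    [0.027, 0.005, 0],
    [0.041, 0.005, 0],
    [0.055, 0.005, 0],
    [0.069, 0.003, 0],
    [0.083, 0.0, 0]
  ],
  "rotation": [
    [0, 0, 0],
    [0, 0, 0],
    [0, 0, 0],
    [0, 0, 0],
    [0, 0, 0],
    [0, 0, 0]
  ]
}}

```text
clock: 5.92
ee_pos: [572.3, -109.5, 89.8]
tcp_rot: [-3.141, -0.001, 1.83]
ft_force: [-3.0, 3.2, 6.8]
grip_width: 14.4
grasp_force: 58.8
```

```bash
python3 -c "
from h import *
s=manip.sense();print(s['ee_pos'],s['ft_force'],s['tcp_rot'],s['moment'])"
```

```text
[ 572.34849924 -109.48193565   89.84253097] [-3.02674511  3.15811901  6.81306994] [-3.14077208e+00 -1.42360880e-03  1.83023041e+00] [ 4.04283402e-01  5.30203160e-01 -5.13105685e-04]
```

Request:
{"method": "carry_out", "body": {
  "slide": [
    [0.026, -0.01, 0],
    [0.05, -0.023, 0],
    [0.072, -0.041, 0],
    [0.09, -0.063, 0],
    [0.104, -0.087, 0],
    [0.113, -0.113, 0],
    [0.118, -0.141, 0],
    [0.118, -0.168, 0]
  ],
  "rotation": [
    [0, 0, 0],
    [0, 0, 0],
    [0, 0, 0],
    [0, 0, 0],
    [0, 0, 0],
    [0, 0, 0],
    [0, 0, 0],
    [0, 0, 0]
  ]
}}

```text
clock: 6.58
ee_pos: [597.3, -143.7, 90.0]
tcp_rot: [3.139, 0.0, 1.83]
ft_force: [2.3, 3.4, 4.3]
grip_width: 14.5
grasp_force: 58.7
```

Request:
{"method": "carry_out", "body": {
  "slide": [
    [-0.009, -0.041, 0],
    [-0.028, -0.078, 0],
    [-0.057, -0.109, 0],
    [-0.092, -0.131, 0],
    [-0.132, -0.144, 0],
    [-0.173, -0.145, 0],
    [-0.214, -0.136, 0],
    [-0.251, -0.117, 0]
  ],
  "rotation": [
    [0, 0, 0],
    [0, 0, 0],
    [0, 0, 0],
    [0, 0, 0],
    [0, 0, 0],
    [0, 0, 0],
    [0, 0, 0],
    [0, 0, 0]
  ]
}}

```text
clock: 7.25
ee_pos: [546.6, -167.1, 89.8]
tcp_rot: [3.137, -0.0, 1.829]
ft_force: [8.7, 6.2, 2.1]
grip_width: 14.2
grasp_force: 58.4
```

```bash
python3 arc.py -125 15,8 15,8 15,8 15,8 15,8 
```

```text
-125.0 -> -245.0 [[-0.031, 0.028, 0], [-0.053, 0.063, 0], [-0.066, 0.103, 0], [-0.068, 0.145, 0], [-0.059, 0.186, 0], [-0.039, 0.223, 0], [-0.011, 0.254, 0], [0.024, 0.276, 0]]
-245.0 -> -365.0 [[0.04, 0.013, 0], [0.082, 0.014, 0], [0.122, 0.005, 0], [0.159, -0.014, 0], [0.19, -0.042, 0], [0.213, -0.077, 0], [0.225, -0.117, 0], [0.227, -0.159, 0]]
-365.0 -> -485.0 [[-0.009, -0.041, 0], [-0.028, -0.078, 0], [-0.057, -0.109, 0], [-0.092, -0.131, 0], [-0.132, -0.144, 0], [-0.173, -0.145, 0], [-0.214, -0.136, 0], [-0.251, -0.117, 0]]
-485.0 -> -605.0 [[-0.031, 0.028, 0], [-0.053, 0.063, 0], [-0.066, 0.103, 0], [-0.068, 0.145, 0], [-0.059, 0.186, 0], [-0.039, 0.223, 0], [-0.011, 0.254, 0], [0.024, 0.276, 0]]
-605.0 -> -725.0 [[0.04, 0.013, 0], [0.082, 0.014, 0], [0.122, 0.005, 0], [0.159, -0.014, 0], [0.19, -0.042, 0], [0.213, -0.077, 0], [0.225, -0.117, 0], [0.227, -0.159, 0]]
```

Request:
{"method": "carry_out", "body": {
  "slide": [
    [-0.028, 0.032, 0],
    [-0.05, 0.067, 0],
    [-0.063, 0.107, 0],
    [-0.065, 0.149, 0],
    [-0.056, 0.19, 0],
    [-0.036, 0.227, 0],
    [-0.008, 0.258, 0],
    [0.027, 0.28, 0]
  ],
  "rotation": [
    [0, 0, 0],
    [0, 0, 0],
    [0, 0, 0],
    [0, 0, 0],
    [0, 0, 0],
    [0, 0, 0],
    [0, 0, 0],
    [0, 0, 0]
  ]
}}

```text
clock: 7.92
ee_pos: [550.6, -112.2, 89.7]
tcp_rot: [-3.139, 0.002, 1.83]
ft_force: [-1.2, -4.4, 7.0]
grip_width: 14.1
grasp_force: 59.3
```

Request:
{"method": "carry_out", "body": {
  "slide": [
    [0.04, 0.013, 0],
    [0.082, 0.014, 0],
    [0.122, 0.005, 0],
    [0.159, -0.014, 0],
    [0.19, -0.042, 0],
    [0.213, -0.077, 0],
    [0.225, -0.117, 0],
    [0.227, -0.159, 0]
  ],
  "rotation": [
    [0, 0, 0],
    [0, 0, 0],
    [0, 0, 0],
    [0, 0, 0],
    [0, 0, 0],
    [0, 0, 0],
    [0, 0, 0],
    [0, 0, 0]
  ]
}}

```text
clock: 8.58
ee_pos: [597.5, -142.6, 89.9]
tcp_rot: [3.14, -0.001, 1.83]
ft_force: [1.5, 3.3, 5.9]
grip_width: 14.2
grasp_force: 59.5
```

Request:
{"method": "carry_out", "body": {
  "slide": [
    [-0.009, -0.041, 0],
    [-0.028, -0.078, 0],
    [-0.057, -0.109, 0],
    [-0.092, -0.131, 0],
    [-0.132, -0.144, 0],
    [-0.173, -0.145, 0],
    [-0.214, -0.136, 0],
    [-0.251, -0.117, 0]
  ],
  "rotation": [
    [0, 0, 0],
    [0, 0, 0],
    [0, 0, 0],
    [0, 0, 0],
    [0, 0, 0],
    [0, 0, 0],
    [0, 0, 0],
    [0, 0, 0]
  ]
}}

```text
clock: 9.25
ee_pos: [546.5, -166.9, 89.8]
tcp_rot: [3.14, 0.001, 1.829]
ft_force: [6.6, 2.1, 3.1]
grip_width: 14.1
grasp_force: 59.0
```

Request:
{"method": "carry_out", "body": {
  "slide": [
    [-0.031, 0.028, 0],
    [-0.053, 0.063, 0],
    [-0.066, 0.103, 0],
    [-0.068, 0.145, 0],
    [-0.059, 0.186, 0],
    [-0.039, 0.223, 0],
    [-0.011, 0.254, 0],
    [0.024, 0.276, 0]
  ],
  "rotation": [
    [0, 0, 0],
    [0, 0, 0],
    [0, 0, 0],
    [0, 0, 0],
    [0, 0, 0],
    [0, 0, 0],
    [0, 0, 0],
    [0, 0, 0]
  ]
}}

```text
clock: 9.92
ee_pos: [550.4, -112.1, 89.7]
tcp_rot: [-3.139, 0.003, 1.831]
ft_force: [-1.2, -6.5, 6.6]
grip_width: 14.5
grasp_force: 59.3
```

Request:
{"method": "carry_out", "body": {
  "slide": [
    [0.04, 0.013, 0],
    [0.082, 0.014, 0],
    [0.122, 0.005, 0],
    [0.159, -0.014, 0],
    [0.19, -0.042, 0],
    [0.213, -0.077, 0],
    [0.225, -0.117, 0],
    [0.227, -0.159, 0]
  ],
  "rotation": [
    [0, 0, 0],
    [0, 0, 0],
    [0, 0, 0],
    [0, 0, 0],
    [0, 0, 0],
    [0, 0, 0],
    [0, 0, 0],
    [0, 0, 0]
  ]
}}

```text
clock: 10.58
ee_pos: [597.4, -142.0, 89.9]
tcp_rot: [3.14, -0.001, 1.831]
ft_force: [3.8, 3.6, 5.8]
grip_width: 14.3
grasp_force: 59.3
```

```bash
python3 - <<'E'
from h import *
s=manip.sense();print(s["clock"],s["ee_pos"],s["ft_force"])
for yaw in (1.83,1.4,2.2):
  for a in (-5,25,60,90,105,150,180,-125,-90,-45):
    p=np.array([565+32*np.cos(np.radians(a)),-140+32*np.sin(np.radians(a)),90])
    C=cam("wrist",dict(ee_pos=p,tcp_rot=[np.pi,0,yaw]));print(yaw,a,proj(C,[(726,14,65)])[0].round(),end=" ")
  print()
im=manip.camera("wrist");C=cam("wrist",s);c=proj(C,[(726,14,65)])[0];print(c)
cv2.imwrite("pics/w4full.png",im);np.save("w4.npy",im);np.save("w4s.npy",np.r_[s["ee_pos"],s["tcp_rot"]])
E
```

```text
10.5833 [ 597.43998247 -141.97547529   89.91113651] [3.84781901 3.57867637 5.76957405]
1.83 -5 [550.  38.] 1.83 25 [538.  70.] 1.83 60 [543. 101.] 1.83 90 [562. 115.] 1.83 105 [574. 117.] 1.83 150 [616. 101.] 1.83 180 [640.  76.] 1.83 -125 [651.  20.] 1.83 -90 [631.  -3.] 1.83 -45 [586.   3.] 
1.4 -5 [461. -96.] 1.4 25 [465. -57.] 1.4 60 [488. -29.] 1.4 90 [518. -25.] 1.4 105 [535. -31.] 1.4 150 [578. -72.] 1.4 180 [ 593. -114.] 1.4 -125 [ 573. -180.] 1.4 -90 [ 535. -189.] 1.4 -45 [ 483. -153.] 
2.2 -5 [562. 157.] 2.2 25 [543. 179.] 2.2 60 [536. 206.] 2.2 90 [545. 224.] 2.2 105 [553. 229.] 2.2 150 [587. 228.] 2.2 180 [611. 214.] 2.2 -125 [636. 173.] 2.2 -90 [630. 150.] 2.2 -45 [597. 141.] 
[547.6741118   39.38716159]
```

```bash
python3 arc.py -725 10,7
```

```text
-725.0 -> -795.0 [[-0.005, -0.027, 0], [-0.014, -0.054, 0], [-0.028, -0.078, 0], [-0.046, -0.099, 0], [-0.068, -0.117, 0], [-0.092, -0.131, 0], [-0.118, -0.141, 0]]
```

Request:
{"method": "carry_out", "body": {
  "slide": [
    [-0.005, -0.027, 0],
    [-0.014, -0.054, 0],
    [-0.028, -0.078, 0],
    [-0.046, -0.099, 0],
    [-0.068, -0.117, 0],
    [-0.092, -0.131, 0],
    [-0.118, -0.141, 0]
  ],
  "rotation": [
    [0, 0, 0],
    [0, 0, 0],
    [0, 0, 0],
    [0, 0, 0],
    [0, 0, 0],
    [0, 0, 0],
    [0, 0, 0]
  ]
}}

```text
clock: 11.22
ee_pos: [573.3, -171.8, 89.9]
tcp_rot: [3.141, 0.002, 1.83]
ft_force: [2.6, -1.0, 5.3]
grip_width: 14.2
grasp_force: 59.3
```

```bash
python3 -c "
from h import *
s=manip.sense();print(s['ee_pos'],s['ft_force'],s['joint_pos'])"
```

```text
[ 573.3068447  -171.84407786   89.8998226 ] [ 2.56556074 -0.98075283  5.30454332] [-3.80428774e-01  1.38657404e-01  1.88401882e+00 -1.12543762e-03
  1.11691257e+00 -6.39435167e-01]
```

Request:
{"method": "carry_out", "body": {
  "slide": [
    [0, 0, 0],
    [0, 0, 0],
    [0, 0, 0],
    [0, 0, 0],
    [0, 0, 0]
  ],
  "rotation": [
    [0, 0, 0],
    [0, 0, 0],
    [0, 0, 0],
    [0, 0, 0],
    [0, 0, 0]
  ],
  "claw": 0.2
}}

```text
clock: 11.63
ee_pos: [572.3, -170.6, 88.2]
tcp_rot: [-3.14, -0.001, 1.83]
ft_force: [0.1, 0.4, 0.5]
grip_width: 51.1
grasp_force: 0.0
```

Request:
{"method": "carry_out", "body": {
  "slide": [
    [0, 0, 0.1],
    [0, 0, 0.25],
    [0.1, 0, 0.3],
    [0.25, 0.05, 0.3],
    [0.4, 0.15, 0.3],
    [0.55, 0.25, 0.3],
    [0.7, 0.35, 0.3],
    [0.85, 0.45, 0.3]
  ],
  "rotation": [
    [0, 0, 0],
    [0, 0, 0],
    [0, 0, 0.04],
    [0, 0, 0.08],
    [0, 0, 0.12],
    [0, 0, 0.16],
    [0, 0, 0.2],
    [0, 0, 0.24]
  ]
}}

```text
clock: 12.3
ee_pos: [744.1, -79.9, 148.7]
tcp_rot: [-3.141, -0.001, 2.586]
ft_force: [-0.7, -0.4, 0.1]
grip_width: 51.9
grasp_force: 0.0
```

Request:
{"method": "carry_out", "body": {
  "slide": [
    [0.1, 0.05, 0],
    [0.1, 0.05, 0],
    [0.1, 0.05, 0],
    [0.1, 0.05, 0],
    [0.1, 0.05, 0],
    [0.1, 0.05, 0]
  ],
  "rotation": [
    [0, 0, 0.04],
    [0, 0, 0.08],
    [0, 0, 0.12],
    [0, 0, 0.16],
    [0, 0, 0.177],
    [0, 0, 0.177]
  ]
}}

```text
clock: 12.8
ee_pos: [762.9, -70.7, 148.4]
tcp_rot: [3.142, -0.002, 3.137]
ft_force: [-0.3, 0.3, 0.2]
grip_width: 51.4
grasp_force: 0.0
```

```bash
python3 - <<'E'
from h import *
s=manip.sense();print(s["clock"],s["ee_pos"],s["tcp_rot"])
im=manip.camera("wrist");np.save("w5.npy",im);np.save("w5s.npy",np.r_[s["ee_pos"],s["tcp_rot"]])
C=cam("wrist",s);c=proj(C,[(726,14,60)])[0];print("expected dog px",c)
x=int(np.clip(c[0]-66,0,379));y=int(np.clip(c[1]-50,0,284));print(x,y)
a=cv2.resize(im[y:y+100,x:x+133],(798,600),interpolation=cv2.INTER_CUBIC).astype(float)
cv2.imwrite("pics/w5.png",np.clip(255*(a/255)**.5,0,255).astype(np.uint8))
E
```

```text
12.8 [762.85123661 -70.73728693 148.43452748] [ 3.14150326e+00 -1.56499495e-03  3.13743577e+00]
expected dog px [350.09568517 157.83779339]
284 107
```

View pics/w5.png

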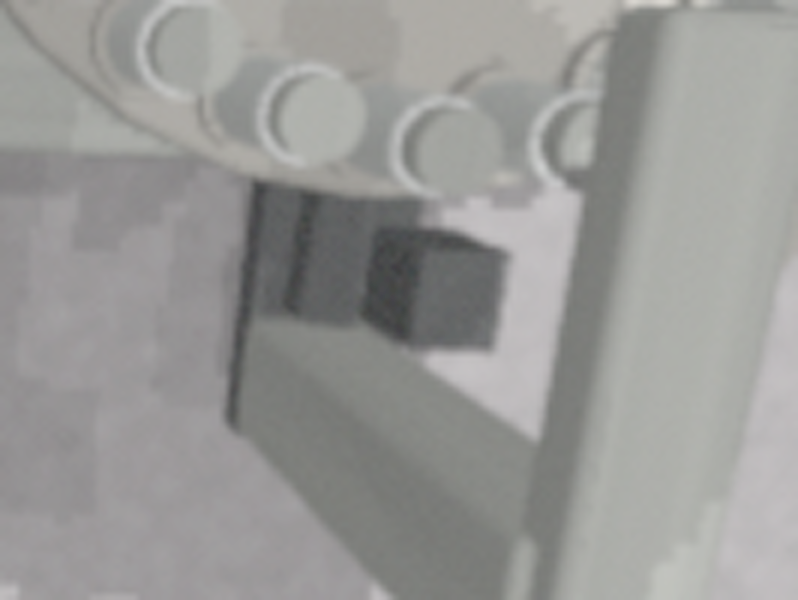

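The crop (6x, offset (284,107)) shows the stop block's top at crop x 415–505, with its dark -y face at 365–415. The dog's top is at about 303–365, with its -y side as the dark line near 297, so the gap is now small.

```bash
python3 - <<'E'
from h import *
im=np.load("w5.npy");v=np.load("w5s.npy");C=cam("wrist",dict(ee_pos=v[:3],tcp_rot=v[3:]))
# profile along rows
g=im.mean(2)
for r in (144,148,152,156,160):print(r,g[r,322:372].round().astype(int))
P=np.array([(303,260),(365,260),(375,230),(365,310),(425,235),(412,345),(508,255),(495,348),(253,185),(232,425)])/6+np.array([284,107])
for z in (30,38,46,54,62,70):print(z,ray(C,P,z)[:,:2].round(1).tolist())
E
```

```text
144 [ 84  80  65  34  23  27  35  37  37  38  37  27  24  23  32  33  36  37
  37  37  36  35  40  43  39  35  36  35  36  39  38  47  66  80  81  95
 117 124 130 137 144 146 147 147 144 144 143 143 142 143]
148 [ 73  68  54  29  24  34  35  37  38  36  33  24  19  27  35  36  36  37
  37  35  37  38  40  36  25  18  20  19  22  22  23  26  29  34  32  29
  31  29  30  31  31  32  39  50  59  83 113 133 141 143]
152 [ 65  60  34  22  29  46  42  41  38  37  27  19  26  35  38  36  37  37
  37  36  38  38  38  23  22  20  21  21  17  21  20  23  39  43  44  43
  42  44  45  43  44  45  44  44  46  62  97 129 141 142]
156 [ 67  53  28  24  38  43  38  36  36  27  22  24  32  38  37  37  38  36
  35  38  38  37  32  23  23  20  20  20  22  21  26  33  41  44  45  42
  42  42  42  42  40  43  40  44  52  76 116 142 142 144]
160 [ 64  36  24  34  55  60  57  58  59  58  56  51  50  45  43  45  42  41
  39  42  43  49  42  28  24  21  18  22  19  23  28  40  43  44  44  43
  40  41  41  39  42  45  50  49  62 102 139 140 139 140]
30 [[724.6, 8.7], [724.6, 18.8], [719.7, 20.0], [732.9, 19.7
[... 155 characters left out ...]
 [719.3, 25.2], [737.0, 25.1], [722.5, 38.7], [737.5, 38.6], [711.4, -2.6], [750.2, -2.9]]
46 [[721.8, 3.9], [721.8, 13.4], [717.2, 14.5], [729.6, 14.2], [718.0, 22.2], [735.1, 22.2], [721.1, 35.3], [735.7, 35.2], [710.4, -4.7], [748.0, -5.0]]
54 [[720.4, 1.5], [720.4, 10.7], [716.0, 11.8], [727.9, 11.5], [716.8, 19.2], [733.3, 19.2], [719.7, 31.9], [733.8, 31.8], [709.4, -6.8], [745.7, -7.1]]
62 [[719.0, -0.9], [719.0, 8.0], [714.8, 9.0], [726.3, 8.8], [715.5, 16.2], [731.5, 16.2], [718.4, 28.5], [732.0, 28.4], [708.4, -8.9], [743.5, -9.2]]
70 [[717.6, -3.3], [717.7, 5.3], [713.5, 6.3], [724.7, 6.0], [714.2, 13.2], [729.7, 13.2], [717.0, 25.1], [730.2, 25.0], [707.4, -11.0], [741.3, -11.3]]
```

Request:
{"method": "carry_out", "body": {
  "slide": [
    [-0.035, -0.24, -0.08],
    [-0.035, -0.24, -0.08],
    [-0.035, -0.24, -0.08],
    [-0.035, -0.24, -0.08],
    [-0.035, -0.24, -0.08],
    [-0.035, -0.24, -0.08],
    [-0.035, -0.24, -0.08],
    [-0.035, -0.24, -0.08]
  ],
  "rotation": [
    [0, 0, 0.04],
    [0, 0, 0.08],
    [0, 0, 0.12],
    [0, 0, 0.16],
    [0, 0, 0.2],
    [0, 0, 0.21],
    [0, 0, 0.21],
    [0, 0, 0.21]
  ]
}}

```text
clock: 13.52
ee_pos: [756.0, -119.0, 133.1]
tcp_rot: [3.141, -0.0, -2.489]
ft_force: [0.3, -0.6, 0.1]
grip_width: 51.2
grasp_force: 0.0
```

```bash
python3 - <<'E'
from h import *
s=manip.sense();print(s["clock"],s["ee_pos"],s["tcp_rot"])
im=manip.camera("wrist");np.save("w6.npy",im);np.save("w6s.npy",np.r_[s["ee_pos"],s["tcp_rot"]])
C=cam("wrist",s);c=proj(C,[(726,18,45)])[0];print("expected dog px",c)
x=int(np.clip(c[0]-66,0,379));y=int(np.clip(c[1]-50,0,284));print(x,y)
a=cv2.resize(im[y:y+100,x:x+133],(798,600),interpolation=cv2.INTER_CUBIC).astype(float)
cv2.imwrite("pics/w6.png",np.clip(255*(a/255)**.5,0,255).astype(np.uint8))
E
```

```text
13.5167 [ 755.96897472 -119.03569024  133.07910382] [ 3.14125521e+00 -3.16996650e-04 -2.48940711e+00]
expected dog px [381.44685983 253.48446558]
315 203
```

View pics/w6.png

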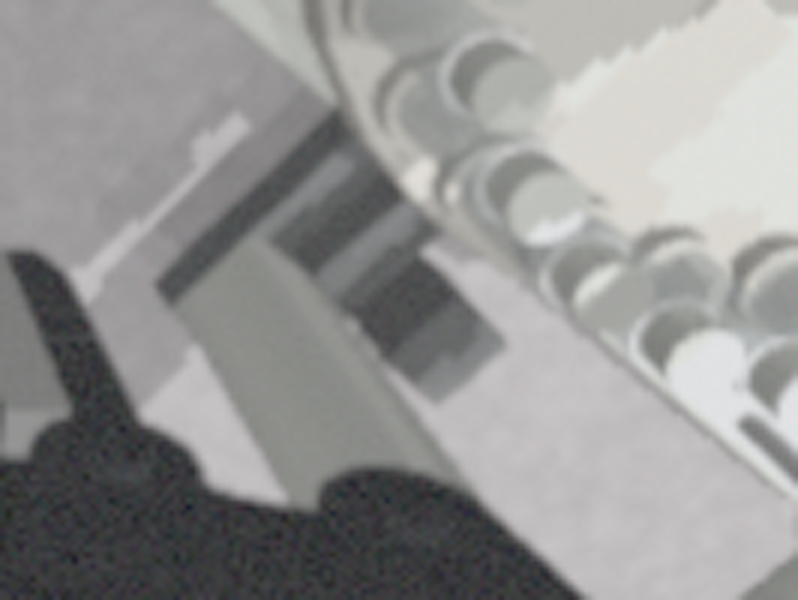

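```bash
python3 - <<'E'
from h import *
from scipy.ndimage import map_coordinates as mc
im=np.load("w6.npy").mean(2)
d=np.array([.86,-.51])*.5;n=np.array([.51,.86])
for k in range(-2,4):
    p0=np.array([315+290/6,203+215/6])+d*k*3
    t=np.arange(0,36,1.)
    q=p0+t[:,None]*n
    print(k,p0.round(1),mc(im,[q[:,1],q[:,0]],order=1).round().astype(int))
E
```

```text
-2 [360.8 240.4] [59 45 39 37 37 36 38 44 51 59 63 68 73 74 74 74 77 79 80 79 81 81 80 80
 81 83 84 83 84 84 85 83 83 84 85 85]
-1 [362.  239.6] [55 42 36 36 34 28 25 27 27 32 41 57 59 61 61 58 58 60 62 72 81 83 77 72
 74 77 78 76 75 75 77 75 76 78 80 80]
0 [363.3 238.8] [50 39 38 34 30 28 27 26 27 34 49 61 64 64 59 50 41 36 40 50 64 72 60 60
 67 75 78 75 71 77 85 90 92 88 85 82]
1 [364.6 238.1] [ 47  38  38  35  32  27  26  27  27  38  54  62  64  63  58  46  39  37
  32  28  29  29  24  28  30  37  39  40  41  55  72  91 106 112 121 123]
2 [365.9 237.3] [46 40 38 35 30 28 29 28 30 44 58 63 64 63 55 42 36 36 34 27 24 24 27 25
 25 24 26 26 33 41 45 47 54 67 82 97]
3 [367.2 236.5] [52 41 36 34 29 26 27 28 33 47 60 65 65 61 49 39 37 37 30 26 23 24 25 24
 23 24 23 27 35 40 42 41 41 45 58 72]
```

```bash
python3 - <<'E'
from h import *
def C_(n):
    v=np.load(n+"s.npy");return cam("wrist",dict(ee_pos=v[:3],tcp_rot=v[3:]))
C5,C6=C_("w5"),C_("w6")
d=np.array([.86,-.51])*.5;n=np.array([.51,.86]);b=np.array([315+290/6,203+215/6])
q=lambda k,t:b+d*k*3+n*t
def plane(C,a,c):
    o=-C[2].T@C[3];r=ray(C,[a,c],0)-o;m=np.cross(r[0],r[1]);m/=np.linalg.norm(m);return m,m@o
def line(p5,p6,x):
    m5,c5=plane(C5,*p5);m6,c6=plane(C6,*p6)
    return np.linalg.solve([m5,m6,[1,0,0]],[c5,c6,x])
x=724
E1=line([(335.7,144),(333.6,156)],[q(0,9.75),q(3,8.85)],x)
E2=line([(345.7,148),(344.2,158)],[q(1,18.75),q(3,18.1)],x)
E3=line([(353.9,151),(352.4,162)],[q(1,28.5),q(3,27.8)],x)
print("dog trail",E1,"stop foot",E2,"stop top",E3)
L=[ray(C6,[q(k,t)],E1[2])[0] for k,t in((0,15),(1,14.8),(2,14.4),(3,13.9))];print("dog lead",np.round(L,1))
T=[ray(C6,[q(k,t)],E1[2])[0] for k,t in((0,9.75),(1,9.45),(2,9.1),(3,8.85))];print("dog trail",np.round(T,1))
for z in (28,32,36,40):
  print(z,"lead/trail",[ray(C6,[q(2,14.4)],z)[0].round(1),ray(C6,[q(2,9.1)],z)[0].round(1)],"w5 trail",ray(C5,[(334.4,151)],z)[0].round(1))
for z in(38,42,46,50):print(z,"stop top",ray(C6,[q(2,28.1)],z)[0].round(1),ray(C5,[(353.3,155)],z)[0].round(1))
for z in(14,20,26,32):print(z,"foot",ray(C6,[q(2,18.5)],z)[0].round(1),ray(C5,[(344.6,155)],z)[0].round(1))
E
```

```text
dog trail [724.           5.92879917  40.79405222] stop foot [724.          15.91766967  41.2748517 ] stop top [724.          21.77500979  47.34054261]
dog lead [[731.7  11.5  40.8]
 [730.2  11.7  40.8]
 [728.6  11.6  40.8]
 [727.   11.5  40.8]]
dog trail [[729.6   5.6  40.8]
 [728.1   5.7  40.8]
 [726.6   5.7  40.8]
 [725.1   5.9  40.8]]
28 lead/trail [array([730.7,  21.4,  28. ]), array([728.6,  15.2,  28. ])] w5 trail [726.2   9.7  28. ]
32 lead/trail [array([730.1,  18.4,  32. ]), array([728. ,  12.3,  32. ])] w5 trail [725.5   8.5  32. ]
36 lead/trail [array([729.4,  15.3,  36. ]), array([727.3,   9.3,  36. ])] w5 trail [724.8   7.3  36. ]
40 lead/trail [array([728.7,  12.2,  40. ]), array([726.7,   6.3,  40. ])] w5 trail [724.1   6.1  40. ]
38 stop top [734.5  29.6  38. ] [728.4  25.1  38. ]
42 stop top [733.7  26.2  42. ] [727.6  23.7  42. ]
46 stop top [733.   22.9  46. ] [726.9  22.2  46. ]
50 stop top [732.2  19.6  50. ] [726.1  20.7  50. ]
14 foot [734.8  37.3  14. ] [732.9  25.   14. ]
20 foot [733.8  32.6  20. ] [731.8  22.9  20. ]
26 foot [732.8  27.9  26. ] [730.6  20.9  26. ]
32 foot [731.7  23.2  32. ] [729.5  18.8  32. ]
```

Triangulating the two views gives the dog top at z≈41 and 10.0 mm wide (trailing edge y=5.9, leading edge y=15.9), with the stop face at y=21.8. The gap is 5.9 mm, about 0.96 turn. I'll go back and regrip the handle.

Request:
{"method": "carry_out", "body": {
  "slide": [
    [-0.1, -0.03, 0.05],
    [-0.25, -0.07, 0.05],
    [-0.4, -0.11, 0.05],
    [-0.55, -0.15, 0.05],
    [-0.7, -0.2, 0.05],
    [-0.85, -0.24, 0.05],
    [-0.915, -0.26, 0.05],
    [-0.915, -0.26, 0.05]
  ],
  "rotation": [
    [0, 0, -0.31],
    [0, 0, -0.31],
    [0, 0, -0.31],
    [0, 0, -0.31],
    [0, 0, -0.31],
    [0, 0, -0.31],
    [0, 0, -0.31],
    [0, 0, -0.31]
  ]
}}

```text
clock: 14.23
ee_pos: [570.3, -171.6, 143.1]
tcp_rot: [-3.141, -0.001, 2.813]
ft_force: [0.5, 0.2, 0.0]
grip_width: 51.4
grasp_force: 0.0
```

Request:
{"method": "carry_out", "body": {
  "slide": [
    [0, 0, 0],
    [0, 0, 0],
    [0, 0, 0],
    [0, 0, 0],
    [0, 0, 0],
    [0, 0, 0],
    [0, 0, 0],
    [0, 0, 0]
  ],
  "rotation": [
    [0, 0, -0.317],
    [0, 0, -0.317],
    [0, 0, -0.317],
    [0, 0, -0.317],
    [0, 0, -0.317],
    [0, 0, -0.317],
    [0, 0, -0.317],
    [0, 0, -0.317]
  ]
}}

```text
clock: 14.9
ee_pos: [573.1, -171.0, 143.4]
tcp_rot: [3.141, 0.0, 1.819]
ft_force: [-0.1, 0.3, 0.1]
grip_width: 51.3
grasp_force: 0.0
```

```bash
python3 - <<'E'
from hm import *
s=manip.sense();print(s["clock"],s["ee_pos"],s["tcp_rot"],s["joint_pos"])
im=manip.camera("wrist");C=cam("wrist",s);g=proj(C,[(573,-171,104)])[0];print(g)
C1,m=meas("wrist",im,s,g,28);print(ray(C1,[m],102))
E
python3 arc.py -795 10,8 12,8 12,8 4,4
```

```text
14.9 [ 573.09160321 -171.00727381  143.43629154] [3.14149659e+00 1.05565917e-04 1.81862908e+00] [-3.79712916e-01  8.08522137e-02  1.84909339e+00 -3.10265270e-05
  1.21150730e+00 -6.27534768e-01]
[255.17872958 220.08113602]
wrist area 719 centroid [254.4 219.3] rect ((254.5, 219.0), (38.0, 21.0), 90.0)
[[ 572.51479491 -171.38417728  102.        ]]
-795.0 -> -875.0 [[-0.027, -0.005, 0], [-0.055, -0.005, 0], [-0.083, -0.0, 0], [-0.109, 0.01, 0], [-0.133, 0.023, 0], [-0.155, 0.041, 0], [-0.172, 0.063, 0], [-0.186, 0.087, 0]]
-875.0 -> -971.0 [[-0.011, 0.032, 0], [-0.015, 0.065, 0], [-0.012, 0.098, 0], [-0.002, 0.13, 0], [0.014, 0.159, 0], [0.036, 0.185, 0], [0.063, 0.205, 0], [0.093, 0.219, 0]]
-971.0 -> -1067.0 [[0.033, 0.008, 0], [0.066, 0.008, 0], [0.099, 0.002, 0], [0.13, -0.011, 0], [0.157, -0.031, 0], [0.18, -0.055, 0], [0.197, -0.084, 0], [0.208, -0.115, 0]]
-1067.0 -> -1083.0 [[0.002, -0.011, 0], [0.003, -0.022, 0], [0.004, -0.033, 0], [0.004, -0.044, 0]]
```

Request:
{"method": "carry_out", "body": {
  "slide": [
    [0, 0, -0.1],
    [0, 0, -0.18],
    [0, 0, -0.24],
    [0, 0, -0.27],
    [0, 0, -0.27]
  ],
  "rotation": [
    [0, 0, 0],
    [0, 0, 0],
    [0, 0, 0],
    [0, 0, 0],
    [0, 0, 0]
  ]
}}

```text
clock: 15.37
ee_pos: [571.9, -170.6, 87.4]
tcp_rot: [-3.139, -0.002, 1.827]
ft_force: [-0.0, 0.5, 0.8]
grip_width: 51.2
grasp_force: 0.0
```

Request:
{"method": "carry_out", "body": {
  "slide": [
    [0, 0, 0],
    [0, 0, 0],
    [0, 0, 0],
    [0, 0, 0],
    [0, 0, 0],
    [0, 0, 0],
    [0, 0, 0],
    [0, 0, 0]
  ],
  "rotation": [
    [0, 0, 0],
    [0, 0, 0],
    [0, 0, 0],
    [0, 0, 0],
    [0, 0, 0],
    [0, 0, 0],
    [0, 0, 0],
    [0, 0, 0]
  ],
  "claw": -1
}}

```text
clock: 16.03
ee_pos: [573.8, -171.5, 90.6]
tcp_rot: [3.14, 0.001, 1.826]
ft_force: [-1.9, 0.1, 5.3]
grip_width: 14.4
grasp_force: 58.6
```

Request:
{"method": "carry_out", "body": {
  "slide": [
    [-0.027, -0.005, 0],
    [-0.055, -0.005, 0],
    [-0.083, 0, 0],
    [-0.109, 0.01, 0],
    [-0.133, 0.023, 0],
    [-0.155, 0.041, 0],
    [-0.172, 0.063, 0],
    [-0.186, 0.087, 0]
  ],
  "rotation": [
    [0, 0, 0],
    [0, 0, 0],
    [0, 0, 0],
    [0, 0, 0],
    [0, 0, 0],
    [0, 0, 0],
    [0, 0, 0],
    [0, 0, 0]
  ]
}}

```text
clock: 16.7
ee_pos: [536.5, -154.4, 90.6]
tcp_rot: [3.139, 0.003, 1.826]
ft_force: [4.1, -2.2, 4.9]
grip_width: 14.5
grasp_force: 58.7
```

Request:
{"method": "carry_out", "body": {
  "slide": [
    [-0.011, 0.032, 0],
    [-0.015, 0.065, 0],
    [-0.012, 0.098, 0],
    [-0.002, 0.13, 0],
    [0.014, 0.159, 0],
    [0.036, 0.185, 0],
    [0.063, 0.205, 0],
    [0.093, 0.219, 0]
  ],
  "rotation": [
    [0, 0, 0],
    [0, 0, 0],
    [0, 0, 0],
    [0, 0, 0],
    [0, 0, 0],
    [0, 0, 0],
    [0, 0, 0],
    [0, 0, 0]
  ]
}}

```text
clock: 17.37
ee_pos: [553.9, -110.4, 90.5]
tcp_rot: [-3.14, 0.001, 1.827]
ft_force: [-2.9, -2.2, 9.6]
grip_width: 14.2
grasp_force: 59.1
```

Request:
{"method": "carry_out", "body": {
  "slide": [
    [0.033, 0.008, 0],
    [0.066, 0.008, 0],
    [0.099, 0.002, 0],
    [0.13, -0.011, 0],
    [0.157, -0.031, 0],
    [0.18, -0.055, 0],
    [0.197, -0.084, 0],
    [0.208, -0.115, 0]
  ],
  "rotation": [
    [0, 0, 0],
    [0, 0, 0],
    [0, 0, 0],
    [0, 0, 0],
    [0, 0, 0],
    [0, 0, 0],
    [0, 0, 0],
    [0, 0, 0]
  ]
}}

```text
clock: 18.03
ee_pos: [596.4, -132.1, 90.6]
tcp_rot: [3.14, -0.001, 1.826]
ft_force: [-0.8, 3.5, 8.5]
grip_width: 14.0
grasp_force: 59.1
```

Request:
{"method": "carry_out", "body": {
  "slide": [
    [0, 0, 0],
    [0, 0, 0]
  ],
  "rotation": [
    [0, 0, 0],
    [0, 0, 0]
  ]
}}

```text
clock: 18.2
ee_pos: [596.6, -132.7, 90.6]
tcp_rot: [3.14, -0.0, 1.826]
ft_force: [1.4, 1.3, 7.5]
grip_width: 14.2
grasp_force: 59.0
```

```bash
python3 arc.py -1067 6,4; python3 arc.py -1091 -2,1;python3 arc.py -1091 4,1 4,1 4,1 4,1 4,1 4,1 4,1 4,1 4,1 4,1 4,1 4,1 4,1 4,1 4,1 4,1
```

```text
-1067.0 -> -1091.0 [[0.003, -0.016, 0], [0.004, -0.033, 0], [0.003, -0.05, 0], [0.001, -0.067, 0]]
-1091.0 -> -1089.0 [[0.001, 0.005, 0]]
-1091.0 -> -1095.0 [[-0.003, -0.011, 0]]
-1095.0 -> -1099.0 [[-0.003, -0.011, 0]]
-1099.0 -> -1103.0 [[-0.004, -0.01, 0]]
-1103.0 -> -1107.0 [[-0.005, -0.01, 0]]
-1107.0 -> -1111.0 [[-0.005, -0.01, 0]]
-1111.0 -> -1115.0 [[-0.006, -0.009, 0]]
-1115.0 -> -1119.0 [[-0.007, -0.009, 0]]
-1119.0 -> -1123.0 [[-0.007, -0.008, 0]]
-1123.0 -> -1127.0 [[-0.008, -0.008, 0]]
-1127.0 -> -1131.0 [[-0.008, -0.007, 0]]
-1131.0 -> -1135.0 [[-0.009, -0.007, 0]]
-1135.0 -> -1139.0 [[-0.009, -0.006, 0]]
-1139.0 -> -1143.0 [[-0.01, -0.005, 0]]
-1143.0 -> -1147.0 [[-0.01, -0.005, 0]]
-1147.0 -> -1151.0 [[-0.01, -0.004, 0]]
-1151.0 -> -1155.0 [[-0.011, -0.003, 0]]
```

Request:
{"method": "carry_out", "body": {
  "slide": [
    [0.003, -0.017, 0],
    [0.004, -0.033, 0],
    [0.004, -0.05, 0],
    [0.002, -0.066, 0],
    [0.002, -0.066, 0],
    [0.002, -0.066, 0]
  ],
  "rotation": [
    [0, 0, 0],
    [0, 0, 0],
    [0, 0, 0],
    [0, 0, 0],
    [0, 0, 0],
    [0, 0, 0]
  ]
}}

```text
clock: 18.7
ee_pos: [597.3, -144.2, 90.6]
tcp_rot: [3.138, -0.003, 1.826]
ft_force: [3.3, 8.3, 8.1]
grip_width: 14.2
grasp_force: 59.0
```

Request:
{"method": "carry_out", "body": {
  "slide": [
    [0, 0, 0]
  ],
  "rotation": [
    [0, 0, 0]
  ]
}}

```text
clock: 18.78
ee_pos: [597.3, -144.1, 90.6]
tcp_rot: [3.138, -0.003, 1.826]
ft_force: [3.2, 6.7, 7.0]
grip_width: 14.1
grasp_force: 59.0
```

Request:
{"method": "carry_out", "body": {
  "slide": [
    [0.001, 0.005, 0],
    [0.001, 0.005, 0]
  ],
  "rotation": [
    [0, 0, 0],
    [0, 0, 0]
  ]
}}

```text
clock: 18.95
ee_pos: [597.4, -143.5, 90.6]
tcp_rot: [3.139, -0.002, 1.826]
ft_force: [1.9, 5.3, 7.7]
grip_width: 14.2
grasp_force: 59.0
```

Request:
{"method": "carry_out", "body": {
  "slide": [
    [0, 0, 0]
  ],
  "rotation": [
    [0, 0, 0]
  ]
}}

```text
clock: 19.03
ee_pos: [597.3, -143.6, 90.6]
tcp_rot: [3.139, -0.002, 1.826]
ft_force: [2.8, 6.5, 7.4]
grip_width: 14.2
grasp_force: 59.0
```

Request:
{"method": "carry_out", "body": {
  "slide": [
    [-0.001, -0.005, 0],
    [-0.001, -0.005, 0]
  ],
  "rotation": [
    [0, 0, 0],
    [0, 0, 0]
  ]
}}

```text
clock: 19.2
ee_pos: [597.3, -144.1, 90.6]
tcp_rot: [3.138, -0.003, 1.826]
ft_force: [3.4, 6.5, 7.2]
grip_width: 14.4
grasp_force: 59.0
```

Request:
{"method": "carry_out", "body": {
  "slide": [
    [0, 0, 0]
  ],
  "rotation": [
    [0, 0, 0]
  ]
}}

```text
clock: 19.28
ee_pos: [597.3, -144.1, 90.6]
tcp_rot: [3.138, -0.003, 1.826]
ft_force: [3.1, 7.8, 8.1]
grip_width: 14.2
grasp_force: 59.0
```

Tangential force holds at about 7.5 N, above the 3–4 N winding drag, so the stop has been reached. I'll nip it up gently.

Request:
{"method": "carry_out", "body": {
  "slide": [
    [-0.0005, -0.0025, 0],
    [-0.001, -0.005, 0],
    [-0.001, -0.005, 0]
  ],
  "rotation": [
    [0, 0, 0],
    [0, 0, 0],
    [0, 0, 0]
  ]
}}

```text
clock: 19.53
ee_pos: [597.2, -144.7, 90.6]
tcp_rot: [3.138, -0.004, 1.826]
ft_force: [3.6, 8.1, 6.7]
grip_width: 14.3
grasp_force: 58.9
```

Request:
{"method": "carry_out", "body": {
  "slide": [
    [0, 0, 0]
  ],
  "rotation": [
    [0, 0, 0]
  ]
}}

```text
clock: 19.62
ee_pos: [597.2, -144.6, 90.6]
tcp_rot: [3.138, -0.003, 1.826]
ft_force: [3.4, 8.6, 8.0]
grip_width: 14.4
grasp_force: 58.9
```

Request:
{"method": "carry_out", "body": {
  "slide": [
    [0, 0, 0]
  ],
  "rotation": [
    [0, 0, 0]
  ]
}}

```text
clock: 19.7
ee_pos: [597.2, -144.6, 90.6]
tcp_rot: [3.138, -0.003, 1.826]
ft_force: [3.7, 8.7, 7.2]
grip_width: 14.2
grasp_force: 58.9
```

```bash
python3 -c "
from h import *
for i in range(1):
  s=manip.sense();print(s['ee_pos'],s['ft_force'],s['joint_pos'],s['tcp_rot'])"
```

```text
[ 597.2405513  -144.62090832   90.6205228 ] [3.67350285 8.7288371  7.19693213] [-0.32717707  0.17082876  1.84630191  0.00558355  1.12304218 -0.58465385] [ 3.13763401 -0.00341975  1.82586609]
```

Request:
{"method": "carry_out", "body": {
  "slide": [
    [-0.001, -0.003, 0],
    [-0.001, -0.004, 0],
    [-0.001, -0.004, 0],
    [-0.001, -0.004, 0]
  ],
  "rotation": [
    [0, 0, 0],
    [0, 0, 0],
    [0, 0, 0],
    [0, 0, 0]
  ]
}}

```text
clock: 20.03
ee_pos: [597.2, -145.0, 90.6]
tcp_rot: [3.137, -0.004, 1.826]
ft_force: [4.6, 9.3, 7.6]
grip_width: 14.2
grasp_force: 59.0
```

Request:
{"method": "carry_out", "body": {
  "slide": [
    [0, 0, 0],
    [0, 0, 0]
  ],
  "rotation": [
    [0, 0, 0],
    [0, 0, 0]
  ]
}}

```text
clock: 20.2
ee_pos: [597.2, -145.0, 90.6]
tcp_rot: [3.137, -0.004, 1.826]
ft_force: [5.3, 9.6, 7.6]
grip_width: 14.1
grasp_force: 59.0
```

Request:
{"method": "carry_out", "body": {
  "slide": [
    [0, 0, 0],
    [0, 0, 0],
    [0, 0, 0]
  ],
  "rotation": [
    [0, 0, 0],
    [0, 0, 0],
    [0, 0, 0]
  ]
}}

```text
clock: 20.45
ee_pos: [597.2, -145.0, 90.6]
tcp_rot: [3.137, -0.004, 1.826]
ft_force: [4.7, 9.5, 6.8]
grip_width: 14.5
grasp_force: 59.0
```

Tangential force is about 10.2 N and has been held. I'll hold a little longer, ease off, release and lift.

Request:
{"method": "carry_out", "body": {
  "slide": [
    [0, 0, 0],
    [0, 0, 0],
    [0, 0, 0],
    [0, 0, 0]
  ],
  "rotation": [
    [0, 0, 0],
    [0, 0, 0],
    [0, 0, 0],
    [0, 0, 0]
  ]
}}

```text
clock: 20.78
ee_pos: [597.2, -145.0, 90.6]
tcp_rot: [3.137, -0.004, 1.826]
ft_force: [4.8, 9.7, 7.3]
grip_width: 14.6
grasp_force: 59.0
```

Request:
{"method": "carry_out", "body": {
  "slide": [
    [0.001, 0.006, 0],
    [0.002, 0.012, 0],
    [0.003, 0.018, 0],
    [0.003, 0.022, 0],
    [0.003, 0.022, 0]
  ],
  "rotation": [
    [0, 0, 0],
    [0, 0, 0],
    [0, 0, 0],
    [0, 0, 0],
    [0, 0, 0]
  ]
}}

```text
clock: 21.2
ee_pos: [597.4, -142.7, 90.7]
tcp_rot: [3.139, 0.0, 1.826]
ft_force: [3.3, 2.9, 5.8]
grip_width: 14.2
grasp_force: 59.0
```

Request:
{"method": "carry_out", "body": {
  "slide": [
    [0, 0, 0],
    [0, 0, 0],
    [0, 0, 0],
    [0, 0, 0],
    [0, 0, 0]
  ],
  "rotation": [
    [0, 0, 0],
    [0, 0, 0],
    [0, 0, 0],
    [0, 0, 0],
    [0, 0, 0]
  ],
  "claw": 0
}}

```text
clock: 21.62
ee_pos: [595.8, -143.4, 88.4]
tcp_rot: [-3.14, -0.001, 1.826]
ft_force: [-0.5, 0.5, 0.3]
grip_width: 42.7
grasp_force: 0.0
```

Request:
{"method": "carry_out", "body": {
  "slide": [
    [0, 0, 0.15],
    [0, 0, 0.33],
    [0, 0, 0.46],
    [0, 0.1, 0.46],
    [-0.05, 0.28, 0.46],
    [-0.1, 0.46, 0.46],
    [-0.2, 0.64, 0.46],
    [-0.3, 0.8, 0.46]
  ],
  "rotation": [
    [0, 0, 0],
    [0, 0, 0],
    [0, 0, 0],
    [0, 0, 0.03],
    [0, 0, 0.06],
    [0, 0, 0.09],
    [0, 0, 0.12],
    [0, 0, 0.15]
  ]
}}

```text
clock: 22.28
ee_pos: [535.7, 18.0, 180.9]
tcp_rot: [-3.141, -0.001, 2.302]
ft_force: [0.1, 0.7, 0.4]
grip_width: 42.4
grasp_force: 0.0
```

Request:
{"method": "carry_out", "body": {
  "slide": [
    [-0.1, 0.15, 0],
    [-0.2, 0.3, 0],
    [-0.3, 0.45, 0],
    [-0.39, 0.58, 0],
    [-0.39, 0.58, -0.1],
    [-0.39, 0.58, -0.16],
    [-0.39, 0.58, -0.16],
    [-0.39, 0.58, -0.16]
  ],
  "rotation": [
    [0, 0, 0.03],
    [0, 0, 0.06],
    [0, 0, 0.09],
    [0, 0, 0.12],
    [0, 0, 0.15],
    [0, 0, 0.16],
    [0, 0, 0.16],
    [0, 0, 0.16]
  ]
}}

```text
clock: 22.95
ee_pos: [458.0, 132.4, 148.5]
tcp_rot: [-3.14, -0.002, 2.799]
ft_force: [0.3, 0.3, -0.3]
grip_width: 42.6
grasp_force: 0.0
```

```bash
python3 - <<'E'
from hm import *
s=manip.sense();print(s["clock"],s["ee_pos"],s["tcp_rot"],s["joint_pos"])
im=manip.camera("wrist");C=cam("wrist",s);g=proj(C,[(460,135,68)])[0];print(g)
C1,m=meas("wrist",im,s,g,24);print(ray(C1,[m],68))
cv2.imwrite("pics/w7.png",im)
E
```

```text
22.95 [457.96699637 132.4497707  148.53965128] [-3.14049009e+00 -1.80397572e-03  2.79927050e+00] [ 1.68907237e-01 -2.01244655e-01  2.10849167e+00 -8.36341083e-05
  1.23645839e+00 -1.05954041e+00]
[257.47036285 202.14524804]
wrist area 459 centroid [257.6 203.2] rect ((258.0, 203.0), (28.0, 18.0), 90.0)
[[461.02617565 134.78956753  68.        ]]
```

View pics/w7.png

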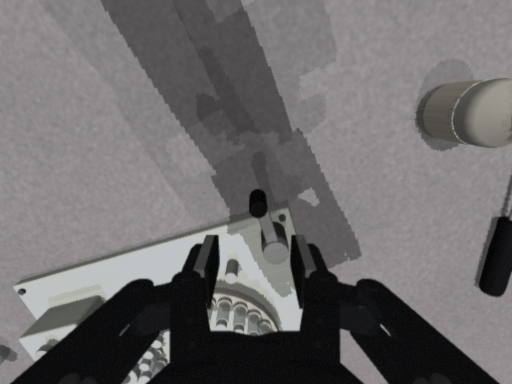

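The view shows the lever grip at (258,203), midway between the fingers, with clear space around it. I'll grip it and swing the lever.

Request:
{"method": "carry_out", "body": {
  "slide": [
    [0.015, 0.012, -0.15],
    [0.015, 0.012, -0.28],
    [0.015, 0.012, -0.38],
    [0.015, 0.012, -0.44],
    [0.015, 0.012, -0.457],
    [0.015, 0.012, -0.457]
  ],
  "rotation": [
    [0, 0, 0],
    [0, 0, 0],
    [0, 0, 0],
    [0, 0, 0],
    [0, 0, 0],
    [0, 0, 0]
  ]
}}

```text
clock: 23.5
ee_pos: [461.8, 134.7, 57.8]
tcp_rot: [-3.141, -0.001, 2.799]
ft_force: [0.2, -0.9, -0.1]
grip_width: 42.7
grasp_force: 0.0
```

Request:
{"method": "carry_out", "body": {
  "slide": [
    [0, 0, 0],
    [0, 0, 0],
    [0, 0, 0],
    [0, 0, 0],
    [0, 0, 0],
    [0, 0, 0],
    [0, 0, 0]
  ],
  "rotation": [
    [0, 0, 0],
    [0, 0, 0],
    [0, 0, 0],
    [0, 0, 0],
    [0, 0, 0],
    [0, 0, 0],
    [0, 0, 0]
  ],
  "claw": -1
}}

```text
clock: 24.08
ee_pos: [462.6, 133.9, 59.9]
tcp_rot: [-3.14, 0.002, 2.801]
ft_force: [-2.2, -5.6, 5.1]
grip_width: 14.2
grasp_force: 58.4
```

```bash
python3 - <<'E'
from h import *
print(manip.sense()["ee_pos"],manip.sense()["ft_force"])
r=59.3/200
for a0 in(180,220):
    a=np.radians(a0+5*np.arange(1,9));c=np.radians(a0)
    print([[round(float(r*(np.cos(t)-np.cos(c))),3),round(float(r*(np.sin(t)-np.sin(c))),3),0] for t in a])
E
```

```text
[462.63103388 133.92062996  59.93706787] [-2.17511039 -5.64681331  5.14516936]
[[0.001, -0.026, 0], [0.005, -0.051, 0], [0.01, -0.077, 0], [0.018, -0.101, 0], [0.028, -0.125, 0], [0.04, -0.148, 0], [0.054, -0.17, 0], [0.069, -0.191, 0]]
[[0.017, -0.019, 0], [0.037, -0.037, 0], [0.057, -0.052, 0], [0.079, -0.066, 0], [0.102, -0.078, 0], [0.126, -0.088, 0], [0.15, -0.096, 0], [0.176, -0.101, 0]]
```

Request:
{"method": "carry_out", "body": {
  "slide": [
    [0.001, -0.026, 0],
    [0.005, -0.051, 0],
    [0.01, -0.077, 0],
    [0.018, -0.101, 0],
    [0.028, -0.125, 0],
    [0.04, -0.148, 0],
    [0.054, -0.17, 0],
    [0.069, -0.191, 0]
  ],
  "rotation": [
    [0, 0, 0.028],
    [0, 0, 0.056],
    [0, 0, 0.083],
    [0, 0, 0.111],
    [0, 0, 0.139],
    [0, 0, 0.167],
    [0, 0, 0.194],
    [0, 0, 0.222]
  ]
}}

```text
clock: 24.75
ee_pos: [474.9, 96.2, 59.9]
tcp_rot: [3.142, -0.003, -2.781]
ft_force: [-8.9, -1.8, 10.1]
grip_width: 13.9
grasp_force: 59.0
```

Request:
{"method": "carry_out", "body": {
  "slide": [
    [0.017, -0.019, 0],
    [0.037, -0.037, 0],
    [0.057, -0.052, 0],
    [0.079, -0.066, 0],
    [0.102, -0.078, 0]
  ],
  "rotation": [
    [0, 0, 0.028],
    [0, 0, 0.056],
    [0, 0, 0.083],
    [0, 0, 0.111],
    [0, 0, 0.139]
  ]
}}

```text
clock: 25.17
ee_pos: [495.1, 79.7, 59.9]
tcp_rot: [3.141, -0.005, -2.344]
ft_force: [-10.3, -6.2, 8.8]
grip_width: 13.8
grasp_force: 59.1
```

```bash
python3 -c "
from h import *
s=manip.sense();print(s['ee_pos'],s['ft_force'],s['joint_pos'],np.degrees(np.arctan2(s['ee_pos'][1]-135.2,s['ee_pos'][0]-519.5))%360, np.linalg.norm(s['ee_pos'][:2]-[519.5,135.2]))"
```

```text
[495.13602515  79.71800246  59.85773379] [-10.26333354  -6.20353606   8.76150895] [ 0.05418627 -0.02692394  2.1150778  -0.00339866  1.0570236  -2.31285248] 246.2921379872373 60.59583584352365
```

Request:
{"method": "carry_out", "body": {
  "slide": [
    [0.02, -0.016, 0],
    [0.045, -0.025, 0],
    [0.06, -0.029, 0],
    [0.071, -0.031, 0],
    [0.071, -0.031, 0]
  ],
  "rotation": [
    [0, 0, 0.028],
    [0, 0, 0.055],
    [0, 0, 0.07],
    [0, 0, 0.08],
    [0, 0, 0.08]
  ]
}}

```text
clock: 25.58
ee_pos: [509.5, 74.8, 59.8]
tcp_rot: [3.139, -0.002, -2.096]
ft_force: [-9.9, -1.0, 10.0]
grip_width: 14.1
grasp_force: 59.2
```

```bash
python3 -c "
from h import *
s=manip.sense();print(s['ee_pos'],s['ft_force'],s['joint_pos'],np.degrees(np.arctan2(s['ee_pos'][1]-135.2,s['ee_pos'][0]-519.5))%360, np.linalg.norm(s['ee_pos'][:2]-[519.5,135.2]))"
```

```text
[509.48683253  74.75282231  59.83986407] [-9.87409376 -0.97300549 10.03470003] [ 4.16860131e-02  2.78957151e-03  2.08571310e+00 -6.02269571e-04
  1.05627170e+00 -2.57458520e+00] 260.59427815779554 61.270913277770276
```

Request:
{"method": "carry_out", "body": {
  "slide": [
    [0.008, -0.001, 0],
    [0.015, -0.002, 0],
    [0.015, -0.002, 0]
  ],
  "rotation": [
    [0, 0, 0],
    [0, 0, 0],
    [0, 0, 0]
  ]
}}

```text
clock: 25.83
ee_pos: [509.7, 74.7, 59.7]
tcp_rot: [3.133, -0.006, -2.097]
ft_force: [-19.9, 0.1, 19.0]
grip_width: 14.2
grasp_force: 60.3
```

Request:
{"method": "carry_out", "body": {
  "slide": [
    [0.01, -0.001, 0],
    [0.015, -0.002, 0],
    [0.015, -0.002, 0]
  ],
  "rotation": [
    [0, 0, 0],
    [0, 0, 0],
    [0, 0, 0]
  ]
}}

```text
clock: 26.08
ee_pos: [509.8, 74.6, 59.5]
tcp_rot: [3.126, -0.009, -2.096]
ft_force: [-30.3, 1.3, 26.7]
grip_width: 14.2
grasp_force: 61.7
```

The lever is firmly on its end stop, since the force climbs with no further motion. I'll ease off, release and lift clear.

Request:
{"method": "carry_out", "body": {
  "slide": [
    [-0.01, 0.001, 0],
    [-0.02, 0.003, 0],
    [-0.03, 0.004, 0],
    [-0.03, 0.004, 0]
  ],
  "rotation": [
    [0, 0, 0],
    [0, 0, 0],
    [0, 0, 0],
    [0, 0, 0]
  ]
}}

```text
clock: 26.42
ee_pos: [509.4, 74.8, 59.8]
tcp_rot: [3.141, -0.002, -2.096]
ft_force: [-6.9, -1.8, 7.5]
grip_width: 14.0
grasp_force: 59.1
```

Request:
{"method": "carry_out", "body": {
  "slide": [
    [0, 0, 0],
    [0, 0, 0],
    [0, 0, 0],
    [0, 0, 0],
    [0, 0, 0]
  ],
  "rotation": [
    [0, 0, 0],
    [0, 0, 0],
    [0, 0, 0],
    [0, 0, 0],
    [0, 0, 0]
  ],
  "claw": -0.3
}}

```text
clock: 26.83
ee_pos: [510.4, 74.9, 58.1]
tcp_rot: [-3.141, 0.0, -2.098]
ft_force: [0.3, 0.6, 0.8]
grip_width: 29.6
grasp_force: 0.0
```

Request:
{"method": "carry_out", "body": {
  "slide": [
    [0, 0, 0.1],
    [0, 0, 0.25],
    [0, 0, 0.4],
    [0, 0, 0.6],
    [-0.1, -0.05, 0.75],
    [-0.2, -0.05, 0.75],
    [-0.3, -0.05, 0.75],
    [-0.3, -0.05, 0.75]
  ],
  "rotation": [
    [0, 0, 0],
    [0, 0, 0],
    [0, 0, 0],
    [0, 0, 0],
    [0, 0, 0],
    [0, 0, 0],
    [0, 0, 0],
    [0, 0, 0]
  ]
}}

```text
clock: 27.5
ee_pos: [448.3, 65.0, 208.5]
tcp_rot: [-3.141, 0.0, -2.098]
ft_force: [0.7, 0.3, -0.2]
grip_width: 30.0
grasp_force: 0.0
```

```bash
python3 - <<'E'
from hm import *
s=manip.sense();print(s["clock"],s["ee_pos"],s["tcp_rot"])
im=manip.camera("wrist");C=cam("wrist",s);g=proj(C,[(508,76,68)])[0];print(g)
C1,m=meas("wrist",im,s,g,20);p=ray(C1,[m],68)[0];print(p,np.degrees(np.arctan2(p[1]-135.2,p[0]-519.5))%360-178)
cv2.imwrite("pics/w8.png",im)
E
```

```text
27.5 [448.31488735  64.97816394 208.50323918] [-3.14103645e+00  4.68062650e-04 -2.09762253e+00]
[213.35980385 213.57076441]
wrist area 268 centroid [212.6 212.7] rect ((212.6643829345703, 212.5616455078125), (13.342691421508789, 22.823022842407227), 20.556045532226562)
[508.15320986  74.6844218   68.        ] 81.3802356782536
```

View pics/w8.png

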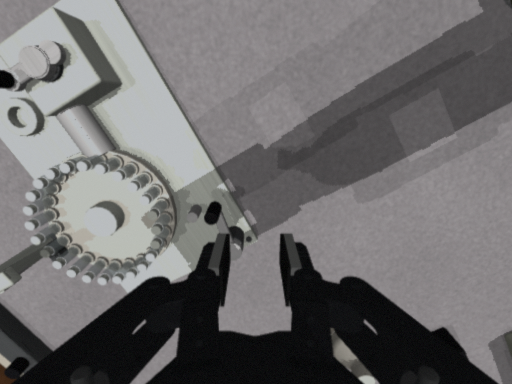

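The grip is at (213,213) in the picture, up against its end peg, with the lever at about 80°. Nothing is touching the robot.

```bash
python3 -c "
from bench import manip
print(manip.hand_in())"
```

```text
the job is handed in; nothing more can be done
None
```

I wound the carousel onto its stop and held it there with about 10 N for over half a second. I then swung the lock lever to its locked end, let go, and handed the job in at about 27.5 s; the hand-in returned no verdict.

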